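Stop the withstand test and push the guard window up to the loading mark

ROBOT

A 6-joint arm with a two-finger parallel gripper is mounted at the origin on a cart in front of the work surface, level with it; the furniture and walls round the work are solid. World frame = base frame: x ahead of the robot, y to its left, z up, the work surface at z = 0. Lengths are in m, angles in rad, forces in N, time in s.
With the tool pointing down it reaches from about 0.4 to 0.825 m from the base axis. Payload 7 kg.
Tool frame: the origin (TCP) lies on the centre line of the jaws, within the pads' length; the fingertips stand 22 mm ahead of it and the grasp point (between the pads) lies 3 mm ahead of it (arm.tcp_to_tips is the distance from the TCP to the fingertips, in m); z points along the fingers, y is the line along which they close (so a half turn about z gives the same grasp; the last joint's range is limited). The gripper opens to 88 mm and grips with 3 to 60 N. Pads are 19 mm wide; open, the fingers measure 130 mm over their backs; the gripper's body (78 mm by 193 mm) begins 47 mm behind the grasp point.
Start: joints at [1.632, 0.359, 0.012, 0, -1.224, -0.288], TCP at [0.152, 0.658, 0.249] pointing down, gripper open.
Joint ranges: [-3.07, 3.07], [-1.43, 2.12], [-1.02, 1.25], [-3.03, 1.67], [-3.05, -0], [-3.03, 3.03]. Speed limits (rad/s): [2.39, 2.39, 3.01, 3.14, 3.14, 3.14].

INTERFACE

Orientations are given as [roll, pitch, yaw] about the fixed x, y, z axes, in that order (R = Rz(yaw) Ry(pitch) Rx(roll)).
In Python, from station import arm gives the robot as it stands.
- The arm moves only by the tool jog_arm, never from a script. Its argument "targets" is a list of rows, each an object of numbers: "dx", "dy", "dz": the shift along the tool's x, y, z in mm; "rx", "ry", "rz": the turn, a rotation vector about the tool's x, y, z in rad; "gripper": the closure, from 0 (fully open) to 1 (shut). In form: [{"dx": .., "dy": .., "dz": .., "rx": .., "ry": .., "rz": .., "gripper": ..}, ...]. A call has exactly 8 rows; each row is the pose to reach, as a shift and turn from the pose commanded when the call began, along the tool's axes at that moment; what a row does not reach only later rows make up. A row lasts 1/12 s, in which the tool goes at most 41.7 mm and 7.16 degrees, less where a joint would pass 70% of its speed; a pose out of reach is approached as far as the arm can. A call with a gripper value outside its range is refused whole. The fingers move at their own pace and stop on an object; "force" is the grip in N (left out, the last holds). Time passes only in rows, so rows that repeat a pose let the fingers close, or fill a call up. It gives the time, the measured TCP pose, the force, the opening and the grip force at its end, in the units of the state.
- arm.get_state(): the state, without advancing time (a new reading comes with each control period).
- arm.grab_frame(name): name is "side" or "top" or "wrist"; returns a dict with "frame" (420x560x3 uint8, red, green, blue), "z_map" (420x560 float32, m along the optical axis (not along the pixel's ray), 0 where there is no reading), "fx", "fy", "cx", "cy" (pixels), "distortion" ([k1, k2, p1, p2, k3] as OpenCV has them; the pictures are not rectified), "view" (4x4, takes a point from world to camera coordinates). Camera axes: x right, y down, z forward; pixel columns grow to the right and rows downward; lengths in m; the calibration is good to about 2 mm. A picture is of the moment at which its call begins.
- arm.job_done(): hands the job in; it is judged then, once.
The state is a dict: "t": time; "q": joint angles; "qd": joint speeds; "joint_efforts": joint torques, N m; "eef_pos": TCP position; "ee_rot": TCP orientation; "force": force on the tool from outside, world axes, zero at the start; "moment": the same for the moment, N m; "width": finger opening in m; "gripper_force": force on a finger pad.
Only numpy, scipy, OpenCV 4.12 (cv2) and the standard library are available. Lean on these libraries where they do the work, as an engineer would, in place of code of your own. Each camera call takes 0.05 s, during which the arm holds its last target. There are 200 camera calls.

TASK

The withstand test is over and the specimen has to be changed: with the guard window still shut, press the red stop button on the tester fully in and let it go, leaving the green start button beside it alone. Then push the clear guard window of the test enclosure up from beneath its yellow lip, with the fingers only and without gripping it, until the yellow bar is level with the red pointer on the left column, and leave it standing there. Do not shift the pointer, the specimen behind the window or the tools lying about.

Things in the scene. Friction and masses are not known exactly. Their poses are not given: they have to be found in the camera images.
- stop_button_face (a point): Centre of the outer face of the red stop button on the brown front of the withstand tester: a 14 mm disc, 7.5 mm proud of the upright panel, which faces the robot (-x); pressed in along +x. Near it: a rim 8 mm proud along the foot of the panel, 48 mm below, and a round knob, 35 mm across and 21 mm proud, 67 mm to the right.
- withstand_tester_btn_255 (a joint): Travel of the red stop button in m: 0 out, 0.0025 fully in. A spring brings it back; it takes about 9 N to hold it fully in.
- withstand_tester_btn_155 (a joint): Travel of the green start button in m, the same kind of button, 40 mm to the left (+y) of the red one; it must stay out.
- enclosure: Guard enclosure, fixed to the table, turned up to 11 degrees: grey plinth 180 deep (x) x 272 wide (y) x 95 mm high, a clear chamber on it, and two aluminium columns 36 mm square, 405 mm high, at y = +-118 mm, their front at x = -90 mm. Origin: middle of its underside; x to its back, y to its left, z up. Between the columns, below the lip, is a flat black apron at x = -88 mm.
- lip_bar (a point): Middle of the axis of the yellow bar on the front edge of the window's lip (axes as the enclosure's). The bar is 14 mm in diameter, 180 mm long (y), its axis 20 mm in front of the apron's face; the lip's flat underside runs from the bar's lowest line back to the window. Shut, the axis is 104 mm above the table, with free space below. Above it a sloping cover rises 43 mm back to the pane.
- window (a joint): Height of the clear guard window in m: 0 shut, 0.13 at its upper stop. It slides straight up between the columns; weights in the columns balance it to within 1 N, so that it takes about 2 to 4 N to move it either way and it stays where it is left.
- pointer_tip (a point): Tip of the red pointer that is clipped on the front of the left column, beside the left end of the lip (7 mm beyond it): the mark for the middle of the yellow bar. It stands 55 to 120 mm above the bar's shut height, differently each time. The pointer can slide on its column at 8 N: keep off it.
- plug: Black three-pin plug, 96x38x34 mm, the specimen on the mat in the chamber behind the window; stays where it is.
- nippers: Nippers with red handles, 51x144x11 mm, lying on the table in front of the enclosure, to the left; leave them.
- stopwatch: Black stopwatch, 62x61x17 mm, lying on the table in front of the enclosure, to the right; leave it.
- probe_red: Red and black test probe, 11x125x11 mm, lying on the table in front of the tester; leave it.
- caliper: Steel caliper, 74x262x8 mm, lying on the table in front of the tester; leave it.
- switch_grey: Black rocker switch with a grey rocker, 34x31x25 mm, near the left edge of the table; leave it.

How it is judged:
On the way, in this order (a step that is already met when the one before it is completed fails the run):
1. the red stop button is pressed in while the guard window is shut (value of joint withstand_tester_btn_255 above 0.0018 m and value of joint window below 0.008 m), for 0.1 s.
2. the window is on its way up with the fingers pushing beneath its lip (value of joint window above 0.03 m and (contact force between the fingers and window_c0 above 0.4 N or contact force between the fingers and window_c1 above 0.4 N)), for 0.1 s.
At the end, for the whole second after the job is handed in: the middle of the yellow bar stands within 7 mm of the height of the red pointer's tip, the window is at rest, the red button is out again and the specimen is where it was (z of lip_bar in the frame of pointer_tip between -0.007 and 0.007 m and velocity of joint window between -0.004 and 0.004 m/s and value of joint withstand_tester_btn_255 below 0.001 m and distance of plug from where it was at the start of the episode below 0.02 m); the robot touches nothing.
It fails at once if the green start button is pressed (over 1.2 mm) (value of joint withstand_tester_btn_155 above 0.0012 m).
It fails at once if the lip is gripped: the fingers press on its underside or bar and on its sloping cover at once ((contact force between the fingers and window_c0 above 0.4 N or contact force between the fingers and window_c1 above 0.4 N) and contact force between the fingers and window_c2 above 1 N).
It fails at once if the red pointer is shifted by more than 4 mm (distance of pointer_tip from where it was at the start of the episode above 0.004 m).
It fails at once if the specimen plug in the chamber is shifted by more than 20 mm (distance of plug from where it was at the start of the episode above 0.02 m).
It fails at once if the nippers, stopwatch, probe, caliper or loose switch is shifted or lifted by more than 20 mm (distance of any of nippers, stopwatch, probe_red, caliper, switch_grey from where it was at the start of the episode above 0.02 m).
It also fails if it takes over 58 s, if anything falls off the work surface, if the arm or the gripper's body presses on something with over 40 N, if the wrist force passes 120 N, or if a joint passes its speed limit or range.

## Working session

There is one attempt and no reset: what is moved stays moved. The work goes in short steps, Python scripts to look and compute and a tool call to move; the robot and the scene stay as the last step left them, time stands still between calls to the robot, and variables do not carry over. Pictures are saved under pics/ and viewed, at most 10 in all, crops included, and the job is handed in when it is done.

Besides the shell and the picture viewer there is one more tool, called after "Call:" as a command line: name --argument value ..., lists and objects as JSON in quotes. jog_arm: Moves the arm, as the interface text tells. Its arguments: {"type":"object","properties":{"targets":{"type":"array","items":{"type":"object","properties":{"dx":{"type":"number"},"dy":{"type":"number"},"dz":{"type":"number"},"rx":{"type":"number"},"ry":{"type":"number"},"rz":{"type":"number"},"gripper":{"type":"number"}}}},"force":{"type":"number"}},"required":["targets"]}

```bash
mkdir -p pics
cat > h.py <<'E'
import numpy as np, cv2, pickle
from station import arm
def grab(n):
    f=arm.grab_frame(n); pickle.dump(f,open(f'pics/{n}.pkl','wb')); return f
def pts(f,uv):
    """pixels -> world points through depth map"""
    uv=np.asarray(uv,float).reshape(-1,2)
    K=np.array([[f['fx'],0,f['cx']],[0,f['fy'],f['cy']],[0,0,1]])
    n=cv2.undistortPoints(uv[:,None],K,np.array(f['distortion']))[:,0]
    z=f['z_map'][uv[:,1].astype(int),uv[:,0].astype(int)]
    c=np.c_[n*z[:,None],z]; V=np.array(f['view'])
    return (c-V[:3,3])@V[:3,:3]
def rays(f,uv):
    uv=np.asarray(uv,float).reshape(-1,2)
    K=np.array([[f['fx'],0,f['cx']],[0,f['fy'],f['cy']],[0,0,1]])
    n=cv2.undistortPoints(uv[:,None],K,np.array(f['distortion']))[:,0]
    V=np.array(f['view']); d=np.c_[n,np.ones(len(n))]@V[:3,:3]
    return -V[:3,:3].T@V[:3,3], d
E
python3 - <<'E'
from h import *
print(arm.get_state())
for n in ('side','top'):
    f=grab(n); cv2.imwrite(f'pics/{n}0.png',f['frame'][:,:,::-1]); print(np.round(f['view'],3),f['fx'])
E
```

```text
{'t': 0.0, 'q': array([ 1.63214486e+00,  3.59374880e-01,  1.10769071e-02, -3.82460350e-04,
       -1.22410802e+00, -2.88094413e-01]), 'qd': array([7.07086858e-04, 6.81658030e-04, 1.69296850e-05, 3.68846900e-04,
       8.71639852e-04, 7.65158934e-04]), 'joint_efforts': array([ 2.09980186e-03, -5.82730114e+01,  2.93043441e+01,  6.99674428e+00,
        6.85954874e-03, -1.50661845e-04]), 'eef_pos': array([0.1516596 , 0.65727591, 0.24763246]), 'ee_rot': array([ 3.13994716e+00, -1.12673732e-04, -2.26876027e-01]), 'force': array([ 0.02829695,  0.09254307, -0.32608088]), 'moment': array([-0.10593076, -0.0236115 ,  0.03064784]), 'gripper_force': 0.0, 'width': 0.0879592128963363}
[[ 0.93  -0.366 -0.005 -0.557]
 [-0.256 -0.64  -0.724  0.208]
 [ 0.262  0.675 -0.689  1.07 ]
 [ 0.     0.     0.     1.   ]] 468.96360446936444
[[-1.000e-03 -9.990e-01  3.900e-02  3.000e-03]
 [-9.940e-01 -3.000e-03 -1.090e-01  5.830e-01]
 [ 1.090e-01 -3.900e-02 -9.930e-01  1.456e+00]
 [ 0.000e+00  0.000e+00  0.000e+00  1.000e+00]] 536.8703129488085
```

View pics/side0.png

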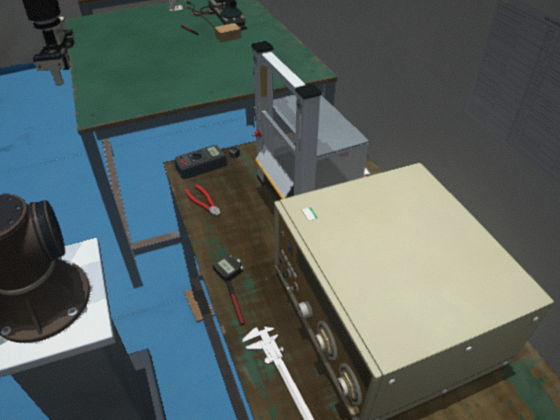

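View pics/top0.png

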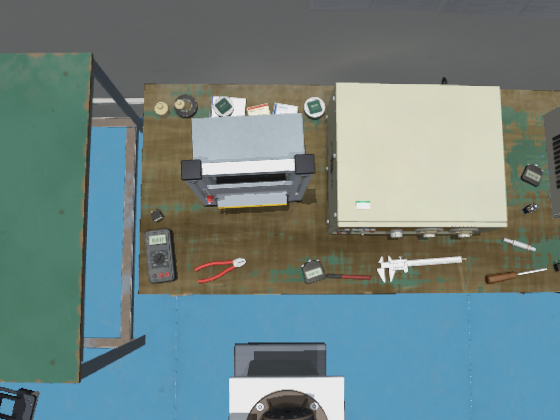

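The side view shows the tester front at about (275–375, 230–400), with the enclosure and yellow bar at about (275,180) and the red pointer near (257,133). In the top view the bar is at about (252,206), the pointer at (210,199) and the tester's front edge at row 228. I'll zoom in on these and measure coarsely.

Run:
```python
from h import *
S=pickle.load(open('pics/side.pkl','rb'));T=pickle.load(open('pics/top.pkl','rb'))
a=cv2.resize(S['frame'][30:230,230:350],None,fx=3,fy=3,interpolation=2)
b=cv2.resize(S['frame'][190:390,255:375],None,fx=3,fy=3,interpolation=2)
cv2.imwrite('pics/z1.png',np.hstack([a,b])[:,:,::-1])
for n,f in(('side',S),('top',T)):
    h=cv2.cvtColor(f['frame'],cv2.COLOR_RGB2HSV)
    for c,m in(('yellow',cv2.inRange(h,(18,140,90),(32,255,255))),('red',cv2.inRange(h,(0,140,80),(6,255,255))|cv2.inRange(h,(174,140,80),(180,255,255))),('green',cv2.inRange(h,(45,100,50),(80,255,255)))):
        k,l,st,ce=cv2.connectedComponentsWithStats(m)
        for i in range(1,k):
            if st[i,4]<4: continue
            y,x=np.nonzero(l==i); p=pts(f,np.c_[x,y])
            if len(p)<3000: print(n,c,st[i],np.round(np.median(p,0),3),np.round(p[x.argmin()],3),np.round(p[x.argmax()],3))
print('tester top front',pts(T,[[335,222],[350,222],[420,222],[490,222]]).round(3))
print('table',pts(T,[[300,240],[180,260]]).round(3))
```

```text
side yellow [255 159  28  40  94] [0.613 0.086 0.108] [0.651 0.317 0.001] [0.618 0.012 0.11 ]
side red [255 131   6   5  17] [0.622 0.197 0.181] [0.617 0.201 0.182] [0.627 0.191 0.183]
side red [184 163   2   2   4] [0.435 0.324 0.041] [0.434 0.329 0.04 ] [0.437 0.325 0.042]
side red [195 185  20  21 108] [0.463 0.208 0.009] [0.445 0.255 0.009] [ 0.476  0.168 -0.002]
side red [185 189  25  21 123] [0.43  0.195 0.008] [0.413 0.247 0.007] [ 0.462  0.169 -0.005]
side red [231 294  13  29  98] [ 0.426 -0.198  0.011] [ 0.425 -0.157  0.011] [ 0.429 -0.229  0.008]
side green [190   0  19  10 109] [0.772 1.463 0.099] [0.746 1.524 0.097] [0.811 1.429 0.098]
side green [240   2   7   5  13] [0.967 1.366 0.1  ] [0.959 1.392 0.098] [0.97  1.333 0.101]
side green [237   5   7   5  13] [0.93  1.314 0.099] [0.928 1.341 0.104] [0.947 1.309 0.098]
side green [202   8   5   3   9] [0.776 1.367 0.099] [0.768 1.374 0.098] [0.783 1.357 0.102]
side green [242   8  21  13  58] [0.946 1.189 0.101] [0.923 1.249 0.103] [1.001 1.2   0.099]
side green [203  14  21  12 114] [0.783 1.224 0.1  ] [0.754 1.305 0.096
[... 1753 characters left out ...]
] [0.415 0.245 0.009] [0.451 0.145 0.015]
top red [159 273   4   4   7] [0.429 0.343 0.039] [0.431 0.347 0.043] [0.431 0.339 0.04 ]
top red [342 275  17   1  17] [ 0.429 -0.179  0.01 ] [ 0.429 -0.156  0.011] [ 0.429 -0.202  0.001]
top red [350 276  20   3  27] [ 0.421 -0.215  0.009] [ 0.421 -0.178  0.009] [ 0.426 -0.232  0.011]
top green [357 201   4   1   4] [ 0.607 -0.167  0.225] [ 0.607 -0.164  0.223] [ 0.607 -0.171  0.225]
top green [365 201   4   1   4] [ 0.607 -0.187  0.226] [ 0.607 -0.183  0.225] [ 0.607 -0.19   0.228]
tester top front [[ 0.561 -0.115  0.176]
 [ 0.556 -0.146  0.225]
 [ 0.556 -0.318  0.226]
 [ 0.557 -0.498  0.221]]
table [[ 0.528 -0.039 -0.002]
 [ 0.471  0.298 -0.001]]
```

View pics/z1.png

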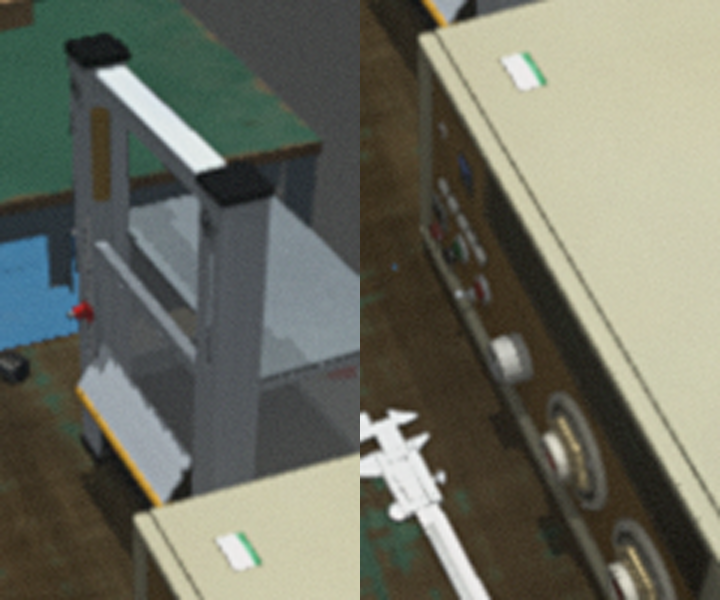

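The zoom shows the knob at crop (508,355), the red stop button at (480,290) and the green button at (455,250), with another red item at (435,232). In full-frame pixels the stop button is near (295,287). The bar sits at z≈0.104 and the pointer at z≈0.181. I'll measure the buttons, then start moving.

Run:
```python
from h import *
S=pickle.load(open('pics/side.pkl','rb'));T=pickle.load(open('pics/top.pkl','rb'))
for n,u in(('stop',(295,287)),('stop-',(293,287)),('green',(287,273)),('red2',(280,267)),('knob',(304,309)),('label',(291,267))):
    g=[(u[0]+i,u[1]+j) for i in(-1,0,1) for j in(-1,0,1)]
    print(n,pts(S,[u]).round(4),np.median(pts(S,g),0).round(4),S['frame'][u[1],u[0]])
sub=S['frame'][280:295,286:302].astype(int); r=sub[...,0]-(sub[...,1]+sub[...,2])//2
print(r)
# yellow bar line fit from both views, and pointer
for f in(S,T):
    h=cv2.cvtColor(f['frame'],cv2.COLOR_RGB2HSV); y,x=np.nonzero(cv2.inRange(h,(18,140,90),(32,255,255)))
    p=pts(f,np.c_[x,y]); k=(abs(p[:,2]-.106)<.012)&(abs(p[:,0]-.61)<.04)&(p[:,1]<.2); p=p[k]
    c=np.polyfit(p[:,1],p[:,0],1); print(len(p),'x=',c,'y',p[:,1].min(),p[:,1].max(),p.mean(0), np.degrees(np.arctan(c[0])))
print(pts(T,[[340,231],[400,231],[345,233],[380,227]]).round(3))
```

```text
stop [[ 0.5494 -0.2338  0.0747]] [ 0.5494 -0.2338  0.0747] [69 37 33]
stop- [[ 0.5474 -0.2277  0.0683]] [ 0.5485 -0.2258  0.0683] [69 54 49]
green [[ 0.5475 -0.1933  0.0767]] [ 0.5477 -0.1922  0.0743] [30 47 30]
red2 [[ 0.5489 -0.1483  0.0462]] [ 0.5496 -0.1483  0.0458] [68 38 34]
knob [[ 0.54   -0.3017  0.0891]] [ 0.54   -0.3023  0.0896] [183 183 175]
label [[ 0.5518 -0.2043  0.1077]] [ 0.5519 -0.2049  0.1069] [94 94 90]
[[14 18 20 20 19 20 19 20 22 19 18 20 21 22 19 20]
 [ 8 13 21 19 18 21 19 13 16 12 15 22 22 19 21 21]
 [ 8  8 18 22 17 21 18 15  7  5  9 19 23 22 23 20]
 [ 9 10 15 20 22 22 19 16 13  0  2 12 21 19 20 20]
 [10  8 11 21 23 21 21 25 27 12 -1  7 20 21 21 19]
 [10 12  8 15 17 16 16 28 34 21  1  5 17 20 20 22]
 [ 8  7  7 11 13  6  5 23 37 27  3  1 13 22 23 21]
 [ 5 -4 -3 -2  5  1  1 18 35 34 13  1 10 21 22 20]
 [ 5 -6 -4 -2 -1 -1 -2 12 31 36 13  1 10 18 24 21]
 [ 4  1  2  5  6  5  2 13 25 21  7  2  8 21 22 20]
 [ 6  5  7  9  9  8  6 16 20 15  6  4 14 18 21 20]
 [ 8  8  8  7 10  9 12 16 21 18 12 11 17 23 20 21]
 [ 9  6  7  6  8  5 10 17 22 18 14 16 19 19 22 20]
 [ 8  8  7  5  7  8 10 13 17 18 18 16 21 21 20 22]
 [12  9  6  7  9  9 11 12 18 23 18 16 21 20 22 22]]
93 x= [-0.05669649  0.61758202] y 0.010808255155944812 0.18119505885483508 [0.61252091 0.08926678 0.10735966] -3.2449957917390275
107 x= [-0.05631956  0.61488622] y 0.004736728535314934 0.1813753549806496 [0.60964866 0.09299726 0.10811181] -3.2234678723947887
[[ 0.547 -0.143  0.068]
 [ 0.546 -0.302  0.09 ]
 [ 0.546 -0.164  0.021]
 [ 0.544 -0.22   0.218]]
```

Call:
jog_arm --targets '[{"dz":-40,"gripper":1},{"dz":-60,"gripper":1},{"dz":-60,"gripper":1},{"dz":-60,"gripper":1},{"dz":-60,"gripper":1},{"dz":-60,"gripper":1},{"dz":-60,"gripper":1},{"dz":-60,"gripper":1}]'

```text
invalid input at $.targets[0]: expected keys dx, dy, dz, rx, ry, rz, gripper
```

```bash
cat >> h.py <<'E'
from scipy.spatial.transform import Rotation as R
def rel(tips, e, yaw=0):
    """jog to bring the fingertips (centre) to `tips`, tool e deg below horizontal, heading yaw deg"""
    s=arm.get_state(); R0=R.from_euler('xyz',s['ee_rot'])
    R1=R.from_euler('z',yaw,degrees=True)*R.from_euler('y',e-90,degrees=True)*R.from_euler('x',np.pi)
    p=np.array(tips)-arm.tcp_to_tips*R1.apply([0,0,1])
    print('d',np.round(R0.inv().apply(p-s['eef_pos'])*1e3,1),'r',np.round((R0.inv()*R1).as_rotvec(),3),'| tips',np.round(s['eef_pos']+arm.tcp_to_tips*R0.apply([0,0,1]),4),'z',R0.apply([0,0,1]).round(3),'F',s['force'].round(1),'q',s['q'].round(2),'t',s['t'])
E
python3 - <<'E'
from h import *
rel((.42,.3,.30),90); rel((.42,-.23,.25),45)
E
```

```text
d [341.8 287.9 -73.8] r [ 0.002  0.    -0.227] | tips [0.1517 0.6573 0.2257] z [-0.    -0.001 -1.   ] F [ 0.2  0.2 -0.3] q [ 1.63  0.36  0.01 -0.   -1.22 -0.29] t 0.1
d [445.9 807.7 -16.6] r [ 0.091  0.782 -0.215] | tips [0.1517 0.6573 0.2257] z [-0.    -0.001 -1.   ] F [ 0.2  0.2 -0.3] q [ 1.63  0.36  0.01 -0.   -1.22 -0.29] t 0.1
```

Call:
jog_arm --targets '[{"dx":40,"dy":30,"dz":-9,"rx":0,"ry":0,"rz":-0.03,"gripper":1},{"dx":70,"dy":58,"dz":-18,"rx":0,"ry":0,"rz":-0.06,"gripper":1},{"dx":100,"dy":86,"dz":-27,"rx":0,"ry":0,"rz":-0.09,"gripper":1},{"dx":130,"dy":114,"dz":-36,"rx":0,"ry":0,"rz":-0.12,"gripper":1},{"dx":160,"dy":142,"dz":-45,"rx":0,"ry":0,"rz":-0.15,"gripper":1},{"dx":190,"dy":170,"dz":-54,"rx":0,"ry":0,"rz":-0.18,"gripper":1},{"dx":220,"dy":198,"dz":-63,"rx":0,"ry":0,"rz":-0.2,"gripper":1},{"dx":250,"dy":226,"dz":-74,"rx":0,"ry":0,"rz":-0.227,"gripper":1}]'

```text
t: 0.77
eef_pos: [0.3385, 0.3887, 0.3196]
ee_rot: [3.141, 0.0, 0.002]
force: [1.4, 0.7, -0.2]
width: 0.0399
gripper_force: 0.0
```

Run:
```python
from h import *
rel((.42,-.23,.25),45)
```

```text
d [ 65.  618.8  54.4] r [-0.     0.786  0.002] | tips [0.3385 0.3887 0.2976] z [-0.    -0.001 -1.   ] F [ 1.4  0.7 -0.2] q [ 1.24  0.05 -0.22 -0.   -1.3   0.34] t 0.7667
```

Call:
jog_arm --targets '[{"dx":20,"dy":35,"dz":0,"rx":0,"ry":0,"rz":0,"gripper":1},{"dx":40,"dy":70,"dz":0,"rx":0,"ry":0,"rz":0,"gripper":1},{"dx":60,"dy":105,"dz":0,"rx":0,"ry":0,"rz":0,"gripper":1},{"dx":80,"dy":140,"dz":0,"rx":0,"ry":0.05,"rz":0,"gripper":1},{"dx":90,"dy":180,"dz":0,"rx":0,"ry":0.1,"rz":0,"gripper":1},{"dx":95,"dy":220,"dz":0,"rx":0,"ry":0.15,"rz":0,"gripper":1},{"dx":95,"dy":260,"dz":0,"rx":0,"ry":0.2,"rz":0,"gripper":1},{"dx":95,"dy":300,"dz":0,"rx":0,"ry":0.25,"rz":0,"gripper":1}]'

```text
t: 1.43
eef_pos: [0.4329, 0.0889, 0.3191]
ee_rot: [3.141, -0.252, 0.0]
force: [0.5, -1.1, -0.1]
width: 0.0002
gripper_force: 0.0
```

Run:
```python
from h import *
rel((.42,-.23,.25),45)
```

```text
d [-41.  318.9  45. ] r [0.001 0.534 0.   ] | tips [0.4384 0.0889 0.2978] z [ 0.249 -0.001 -0.968] F [ 0.5 -1.1 -0.1] q [ 0.81 -0.25 -0.59  0.21 -1.06  0.68] t 1.4333
```

Call:
jog_arm --targets '[{"dx":-3,"dy":40,"dz":5,"rx":0,"ry":0.06,"rz":0,"gripper":1},{"dx":-8,"dy":80,"dz":10,"rx":0,"ry":0.13,"rz":0,"gripper":1},{"dx":-13,"dy":120,"dz":16,"rx":0,"ry":0.2,"rz":0,"gripper":1},{"dx":-18,"dy":160,"dz":22,"rx":0,"ry":0.27,"rz":0,"gripper":1},{"dx":-24,"dy":200,"dz":28,"rx":0,"ry":0.34,"rz":0,"gripper":1},{"dx":-30,"dy":240,"dz":34,"rx":0,"ry":0.41,"rz":0,"gripper":1},{"dx":-36,"dy":280,"dz":40,"rx":0,"ry":0.48,"rz":0,"gripper":1},{"dx":-40,"dy":318,"dz":45,"rx":0,"ry":0.534,"rz":0,"gripper":1}]'

```text
t: 2.1
eef_pos: [0.4053, -0.1816, 0.27]
ee_rot: [-3.129, -0.714, -0.005]
force: [-0.6, -0.8, -0.4]
width: 0.0008
gripper_force: 0.0
```

Run:
```python
from h import *
f=grab('wrist'); cv2.imwrite('pics/w1.png',f['frame'][:,:,::-1])
rel((.52,-.232,.09),40)
```

```text
d [-33.5  52.3 188. ] r [-0.011  0.159 -0.002] | tips [ 0.4195 -0.1816  0.2521] z [ 0.654  0.011 -0.756] F [ 2.2  1.7 -0.5] q [ 0.03 -0.43 -0.91  0.03 -0.38  1.52] t 2.15
```

View pics/w1.png

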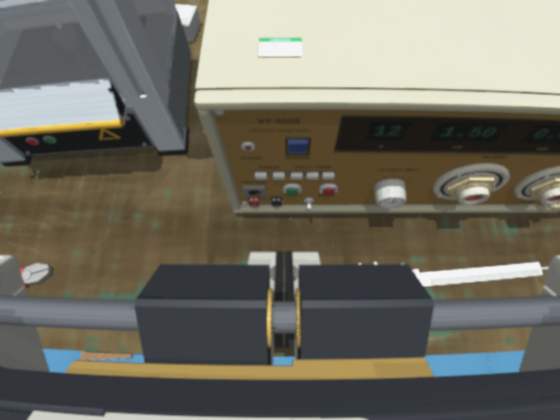

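The wrist view shows the green button at (292,190), the red stop at (328,190) and the knob at (390,193). A toggle sits at (309,204), low between the buttons, and the probe terminals are at (253,201) and (277,201).

Run:
```python
from h import *
f=pickle.load(open('pics/wrist.pkl','rb'))
h=cv2.cvtColor(f['frame'],cv2.COLOR_RGB2HSV)
red=(cv2.inRange(h,(0,150,70),(6,255,255))|cv2.inRange(h,(174,150,70),(180,255,255))); gr=cv2.inRange(h,(50,60,40),(95,255,255))
for n,m in(('r',red),('g',gr)):
    k,l,st,ce=cv2.connectedComponentsWithStats(m[170:215,230:360])
    for i in range(1,k):
        if st[i,4]>8:
            y,x=np.nonzero(l==i); p=pts(f,np.c_[x+230,y+170]); print(n,st[i],ce[i]+[230,170],np.median(p,0).round(4),p.min(0).round(4),p.max(0).round(4))
for n,u in(('toggle',(309,202)),('toggle low',(309,207)),('knob',(390,193)),('panel',(340,165)),('panel',(270,165)),('rim',(340,210)),('t2',(277,201))): print(n,pts(f,[u]).round(4))
# rays on plane x=0.548
for u in((328,190),(292,190),(309,204)):
    o,d=rays(f,[u]); print((o+d[0]*(.548-o[0])/d[0][0]).round(4))
print(pts(f,[(x,126) for x in range(5,120,10)]).round(3))
```

```text
r [94 20  9  5 42] [328.0952381  191.95238095] [ 0.5491 -0.2266  0.072 ] [ 0.5479 -0.2312  0.066 ] [ 0.5499 -0.2221  0.0765]
g [57 18 11  7 62] [291.90322581 191.40322581] [ 0.5491 -0.1869  0.0734] [ 0.548  -0.1925  0.0656] [ 0.5516 -0.1814  0.0774]
toggle [[ 0.5499 -0.2073  0.0424]]
toggle low [[ 0.5426 -0.207   0.0445]]
knob [[ 0.5384 -0.289   0.0919]]
panel [[ 0.5553 -0.2337  0.1205]]
panel [[ 0.5553 -0.1648  0.1206]]
rim [[ 0.5484 -0.2466  0.0214]]
t2 [[ 0.5487 -0.1698  0.0481]]
[ 0.548  -0.2258  0.0789]
[ 0.548  -0.1868  0.079 ]
[ 0.548  -0.2073  0.0408]
[[0.615 0.144 0.114]
 [0.615 0.131 0.112]
 [0.615 0.119 0.111]
 [0.615 0.107 0.111]
 [0.615 0.094 0.11 ]
 [0.615 0.082 0.11 ]
 [0.615 0.07  0.109]
 [0.616 0.059 0.108]
 [0.616 0.047 0.106]
 [0.617 0.036 0.105]
 [0.617 0.024 0.105]
 [0.617 0.013 0.103]]
```

Run:
```python
from h import *
rel((.51,-.234,.066),40)
```

```text
d [-56.8  54.5 199.6] r [-0.011  0.159 -0.002] | tips [ 0.4195 -0.1816  0.2521] z [ 0.654  0.011 -0.756] F [ 2.2  1.7 -0.5] q [ 0.03 -0.43 -0.91  0.03 -0.38  1.52] t 2.15
```

Call:
jog_arm --targets '[{"dx":-8,"dy":8,"dz":28,"rx":0,"ry":0.02,"rz":0,"gripper":1},{"dx":-16,"dy":16,"dz":56,"rx":0,"ry":0.04,"rz":0,"gripper":1},{"dx":-24,"dy":24,"dz":84,"rx":0,"ry":0.06,"rz":0,"gripper":1},{"dx":-32,"dy":32,"dz":110,"rx":0,"ry":0.08,"rz":0,"gripper":1},{"dx":-40,"dy":40,"dz":135,"rx":0,"ry":0.1,"rz":0,"gripper":1},{"dx":-46,"dy":48,"dz":160,"rx":0,"ry":0.13,"rz":0,"gripper":1},{"dx":-50,"dy":54,"dz":170,"rx":0,"ry":0.159,"rz":0,"gripper":1},{"dx":-50,"dy":54,"dz":170,"rx":-0.01,"ry":0.159,"rz":0,"gripper":1}]'

```text
t: 2.82
eef_pos: [0.4439, -0.2081, 0.155]
ee_rot: [-3.12, -0.806, -0.018]
force: [-1.6, 1.2, -0.9]
width: 0.0002
gripper_force: 0.0
```

Run:
```python
from h import *
rel((.52,-.234,.066),40);rel((.545,-.234,.066),40)
```

```text
d [-12.7  26.9  94.4] r [-0.008  0.067 -0.013] | tips [ 0.4597 -0.2079  0.1398] z [ 0.721  0.009 -0.692] F [-1.6  1.2 -0.9] q [-0.48 -0.04 -0.65 -1.02 -0.41  2.89] t 2.8167
d [  4.7  26.8 112.5] r [-0.008  0.067 -0.013] | tips [ 0.4597 -0.2079  0.1398] z [ 0.721  0.009 -0.692] F [-1.6  1.2 -0.9] q [-0.48 -0.04 -0.65 -1.02 -0.41  2.89] t 2.8167
```

Run:
```python
from h import *
f=grab('wrist'); V=np.array(f['view']); c=-V[:3,:3].T@V[:3,3]; s=arm.get_state()
print('cam in tool',R.from_euler('xyz',s['ee_rot']).inv().apply(c-s['eef_pos']).round(3))
rel((.48,-.22,.13),48,-25);rel((.515,-.240,.0666),48,-25)
```

```text
cam in tool [ 0.084 -0.    -0.138]
d [ 8.4  6.  19.7] r [-0.312 -0.072  0.304] | tips [ 0.4625 -0.2076  0.1387] z [ 0.723  0.008 -0.69 ] F [ 3.  -1.7 -0.5] q [-0.49 -0.03 -0.64 -1.04 -0.41  2.91] t 2.8667
d [-13.1  26.8  88.6] r [-0.312 -0.072  0.304] | tips [ 0.4625 -0.2076  0.1387] z [ 0.723  0.008 -0.69 ] F [ 3.  -1.7 -0.5] q [-0.49 -0.03 -0.64 -1.04 -0.41  2.91] t 2.8667
```

Call:
jog_arm --targets '[{"dx":1,"dy":1,"dz":2,"rx":-0.08,"ry":-0.02,"rz":0.08,"gripper":1},{"dx":2,"dy":2,"dz":5,"rx":-0.14,"ry":-0.03,"rz":0.14,"gripper":1},{"dx":4,"dy":3,"dz":9,"rx":-0.2,"ry":-0.05,"rz":0.2,"gripper":1},{"dx":6,"dy":5,"dz":14,"rx":-0.26,"ry":-0.06,"rz":0.25,"gripper":1},{"dx":8,"dy":6,"dz":20,"rx":-0.31,"ry":-0.07,"rz":0.3,"gripper":1},{"dx":8,"dy":6,"dz":20,"rx":-0.31,"ry":-0.07,"rz":0.3,"gripper":1},{"dx":8,"dy":6,"dz":20,"rx":-0.31,"ry":-0.07,"rz":0.3,"gripper":1},{"dx":8,"dy":6,"dz":20,"rx":-0.31,"ry":-0.07,"rz":0.3,"gripper":1}]'

```text
t: 3.53
eef_pos: [0.4547, -0.2193, 0.0883]
ee_rot: [-3.118, -0.796, -0.447]
force: [-0.7, 0.8, -1.4]
width: 0.0002
gripper_force: 0.0
```

Run:
```python
from h import *
rel((.515,-.240,.0666),48,-25);rel((.535,-.240,.0666),48,-25)
```

```text
d [30.2 -6.3 38.6] r [-0.017 -0.063 -0.007] | tips [ 0.4691 -0.2257  0.0729] z [ 0.654 -0.287 -0.7  ] F [-0.7  0.8 -1.4] q [-0.42  0.09 -0.69 -1.48 -0.    3.03] t 3.5333
d [ 42.8 -14.7  51.7] r [-0.017 -0.063 -0.007] | tips [ 0.4691 -0.2257  0.0729] z [ 0.654 -0.287 -0.7  ] F [-0.7  0.8 -1.4] q [-0.42  0.09 -0.69 -1.48 -0.    3.03] t 3.5333
```

Run:
```python
from h import *
rel((.45,-.225,.15),50,0)
```

```text
d [ 45.9  11.7 -65.7] r [ 0.28  -0.1   -0.327] | tips [ 0.4691 -0.2257  0.0729] z [ 0.654 -0.287 -0.7  ] F [-0.7  0.8 -1.4] q [-0.42  0.09 -0.69 -1.48 -0.    3.03] t 3.5333
```

Call:
jog_arm --targets '[{"dx":8,"dy":2,"dz":-10,"rx":0.03,"ry":-0.02,"rz":0.05,"gripper":1},{"dx":16,"dy":4,"dz":-20,"rx":0.07,"ry":-0.04,"rz":0.1,"gripper":1},{"dx":24,"dy":6,"dz":-32,"rx":0.12,"ry":-0.06,"rz":0.15,"gripper":1},{"dx":32,"dy":8,"dz":-45,"rx":0.17,"ry":-0.08,"rz":0.2,"gripper":1},{"dx":40,"dy":10,"dz":-58,"rx":0.22,"ry":-0.1,"rz":0.25,"gripper":1},{"dx":46,"dy":12,"dz":-66,"rx":0.28,"ry":-0.1,"rz":0.3,"gripper":1},{"dx":46,"dy":12,"dz":-66,"rx":0.28,"ry":-0.1,"rz":0.3,"gripper":1},{"dx":46,"dy":12,"dz":-66,"rx":0.28,"ry":-0.1,"rz":0.3,"gripper":1}]'

```text
t: 4.2
eef_pos: [0.4368, -0.2259, 0.1717]
ee_rot: [-2.61, -0.621, -0.781]
force: [-0.4, -1.5, -0.9]
width: 0.0007
gripper_force: 0.0
```

Run:
```python
from h import *
rel((.45,-.225,.15),50,0)
```

```text
d [-3.8  1.6  2.7] r [-0.036 -0.091 -0.608] | tips [ 0.4525 -0.2257  0.1562] z [ 0.713  0.007 -0.701] F [-0.4 -1.5 -0.9] q [-0.49 -0.07 -0.63 -0.93 -0.44  2.2 ] t 4.2
```

Call:
jog_arm --targets '[{"dx":0,"dy":0,"dz":0,"rx":0,"ry":0,"rz":0.12,"gripper":1},{"dx":0,"dy":0,"dz":0,"rx":0,"ry":0,"rz":0.24,"gripper":1},{"dx":0,"dy":0,"dz":0,"rx":0,"ry":0,"rz":0.36,"gripper":1},{"dx":0,"dy":0,"dz":0,"rx":0,"ry":0,"rz":0.48,"gripper":1},{"dx":0,"dy":0,"dz":0,"rx":0,"ry":0,"rz":0.6,"gripper":1},{"dx":0,"dy":0,"dz":0,"rx":0,"ry":0,"rz":0.72,"gripper":1},{"dx":0,"dy":0,"dz":0,"rx":0,"ry":0,"rz":0.84,"gripper":1},{"dx":0,"dy":0,"dz":0,"rx":0,"ry":0,"rz":0.96,"gripper":1}]'

```text
t: 4.87
eef_pos: [0.4352, -0.2258, 0.1676]
ee_rot: [-2.354, 0.007, -1.572]
force: [-1.0, -0.6, -0.1]
width: 0.0006
gripper_force: 0.0
```

Call:
jog_arm --targets '[{"dx":0,"dy":0,"dz":0,"rx":0,"ry":0,"rz":0.12,"gripper":1},{"dx":0,"dy":0,"dz":0,"rx":0,"ry":0,"rz":0.24,"gripper":1},{"dx":0,"dy":0,"dz":0,"rx":0,"ry":0,"rz":0.36,"gripper":1},{"dx":0,"dy":0,"dz":0,"rx":0,"ry":0,"rz":0.48,"gripper":1},{"dx":0,"dy":0,"dz":0,"rx":0,"ry":0,"rz":0.6,"gripper":1},{"dx":0,"dy":0,"dz":0,"rx":0,"ry":0,"rz":0.72,"gripper":1},{"dx":0,"dy":0,"dz":0,"rx":0,"ry":0,"rz":0.84,"gripper":1},{"dx":0,"dy":0,"dz":0,"rx":0,"ry":0,"rz":0.96,"gripper":1}]'

```text
t: 5.53
eef_pos: [0.4352, -0.2258, 0.1676]
ee_rot: [-2.625, 0.624, -2.365]
force: [0.2, 0.2, -0.2]
width: 0.0004
gripper_force: 0.0
```

```bash
cat >> h.py <<'E'
def relf(tips,e,yaw=0):
    """as rel, with the hand half-turned about its axis (camera below)"""
    s=arm.get_state(); R0=R.from_euler('xyz',s['ee_rot'])
    R1=R.from_euler('z',yaw,degrees=True)*R.from_euler('y',e-90,degrees=True)*R.from_euler('x',np.pi)*R.from_euler('z',np.pi)
    p=np.array(tips)-arm.tcp_to_tips*R1.apply([0,0,1])
    print('d',np.round(R0.inv().apply(p-s['eef_pos'])*1e3,1),'r',np.round((R0.inv()*R1).as_rotvec(),3),'| tips',np.round(s['eef_pos']+arm.tcp_to_tips*R0.apply([0,0,1]),4),'z',R0.apply([0,0,1]).round(3),'F',s['force'].round(1),'q',s['q'].round(2),'t',s['t'])
E
python3 - <<'E'
from h import *
relf((.50,-.232,.066),42,0)
E
```

```text
d [26.3 10.2 95.6] r [ 0.019 -0.047  0.605] | tips [ 0.4508 -0.2257  0.152 ] z [ 0.709  0.004 -0.705] F [ 0.2  0.2 -0.2] q [-0.49 -0.06 -0.64 -0.92 -0.43  0.27] t 5.5333
```

Call:
jog_arm --targets '[{"dx":2,"dy":1,"dz":8,"rx":0,"ry":0,"rz":0.1,"gripper":1},{"dx":5,"dy":2,"dz":20,"rx":0,"ry":0,"rz":0.2,"gripper":1},{"dx":9,"dy":4,"dz":35,"rx":0,"ry":-0.01,"rz":0.3,"gripper":1},{"dx":14,"dy":6,"dz":50,"rx":0.01,"ry":-0.02,"rz":0.4,"gripper":1},{"dx":18,"dy":8,"dz":65,"rx":0.01,"ry":-0.03,"rz":0.5,"gripper":1},{"dx":22,"dy":9,"dz":80,"rx":0.02,"ry":-0.04,"rz":0.6,"gripper":1},{"dx":26,"dy":10,"dz":95,"rx":0.02,"ry":-0.045,"rz":0.605,"gripper":1},{"dx":26,"dy":10,"dz":95,"rx":0.02,"ry":-0.045,"rz":0.605,"gripper":1}]'

```text
t: 6.2
eef_pos: [0.4833, -0.2324, 0.0785]
ee_rot: [-3.139, 0.833, -3.139]
force: [0.0, -0.8, -1.0]
width: 0.0004
gripper_force: 0.0
```

Run:
```python
from h import *
relf((.535,-.232,.066),42,0)
relf((.548,-.232,.066),42,0)
f=grab('side');cv2.imwrite('pics/s2.png',cv2.resize(f['frame'][200:380,180:380],None,fx=4,fy=3.3)[:,:,::-1])
```

```text
d [-25.4   0.4  24.7] r [-0.    -0.005  0.002] | tips [ 0.4996 -0.2324  0.0637] z [ 0.74  -0.    -0.672] F [ 0.  -0.8 -1. ] q [-0.73  0.23 -0.58 -1.44 -0.52  0.39] t 6.2
d [-34.1   0.4  34.3] r [-0.    -0.005  0.002] | tips [ 0.4996 -0.2324  0.0637] z [ 0.74  -0.    -0.672] F [ 0.  -0.8 -1. ] q [-0.73  0.23 -0.58 -1.44 -0.52  0.39] t 6.2
```

View pics/s2.png

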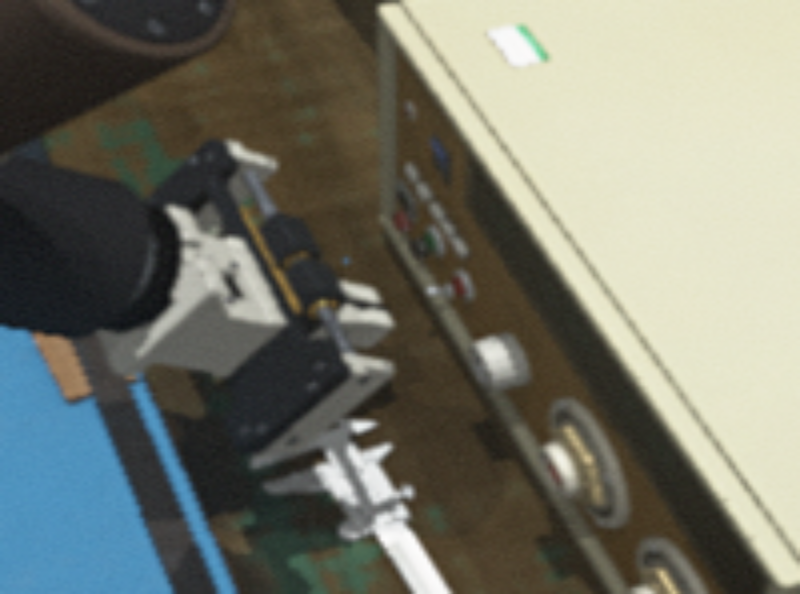

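Call:
jog_arm --targets '[{"dx":-8,"dy":0,"dz":8,"rx":0,"ry":0,"rz":0,"gripper":1},{"dx":-16,"dy":0,"dz":16,"rx":0,"ry":0,"rz":0,"gripper":1},{"dx":-22,"dy":0,"dz":22,"rx":0,"ry":0,"rz":0,"gripper":1},{"dx":-26,"dy":0,"dz":26,"rx":0,"ry":0,"rz":0,"gripper":1},{"dx":-28,"dy":0,"dz":28,"rx":0,"ry":0,"rz":0,"gripper":1},{"dx":-30,"dy":0,"dz":30,"rx":0,"ry":0,"rz":0,"gripper":1},{"dx":-31,"dy":0,"dz":31,"rx":0,"ry":0,"rz":0,"gripper":1},{"dx":-31,"dy":0,"dz":31,"rx":0,"ry":0,"rz":0,"gripper":1}]'

```text
t: 6.92
eef_pos: [0.527, -0.2318, 0.0837]
ee_rot: [-3.133, 0.836, -3.131]
force: [-6.2, -0.3, 4.4]
width: 0.0009
gripper_force: 3.1
```

Run:
```python
from h import *
relf((.548,-.232,.066),42,0)
```

```text
d [-0.9 -0.2  5.5] r [-0.001 -0.002  0.007] | tips [ 0.5433 -0.2318  0.069 ] z [ 0.742 -0.001 -0.67 ] F [-6.2 -0.3  4.4] q [-0.64  0.25 -0.52 -1.42 -0.46  0.31] t 6.9167
```

Call:
jog_arm --targets '[{"dx":-1,"dy":0,"dz":1,"rx":0,"ry":0,"rz":0,"gripper":1},{"dx":-2,"dy":0,"dz":2,"rx":0,"ry":0,"rz":0,"gripper":1},{"dx":-3,"dy":0,"dz":3.5,"rx":0,"ry":0,"rz":0,"gripper":1},{"dx":-3,"dy":0,"dz":4,"rx":0,"ry":0,"rz":0,"gripper":1},{"dx":-3,"dy":0,"dz":4,"rx":0,"ry":0,"rz":0,"gripper":1},{"dx":-3,"dy":0,"dz":4,"rx":0,"ry":0,"rz":0,"gripper":1},{"dx":-3,"dy":0,"dz":4,"rx":0,"ry":0,"rz":0,"gripper":1},{"dx":-3,"dy":0,"dz":4,"rx":0,"ry":0,"rz":0,"gripper":1}]'

```text
t: 7.58
eef_pos: [0.5287, -0.2318, 0.083]
ee_rot: [-3.131, 0.834, -3.13]
force: [-30.4, 1.1, 22.7]
width: 0.0005
gripper_force: 15.8
```

Run:
```python
from h import *
relf((.548,-.232,.066),42,0)
```

```text
d [-0.3 -0.2  3.7] r [-0.002 -0.004  0.007] | tips [ 0.545  -0.2319  0.0682] z [ 0.741 -0.002 -0.672] F [-30.4   1.1  22.7] q [-0.64  0.25 -0.52 -1.42 -0.46  0.3 ] t 7.5833
```

Run:
```python
from h import *
f=grab('side');a=cv2.resize(f['frame'][230:330,250:330],None,fx=5,fy=5,interpolation=2)
g=grab('wrist');b=cv2.resize(g['frame'],(400,300))
cv2.imwrite('pics/s3.png',np.hstack([a,np.vstack([b,b*0])[:500]])[:,:,::-1])
print(arm.get_state()['force'])
```

```text
[-30.40245106   1.08405119  23.74332925]
```

View pics/s3.png

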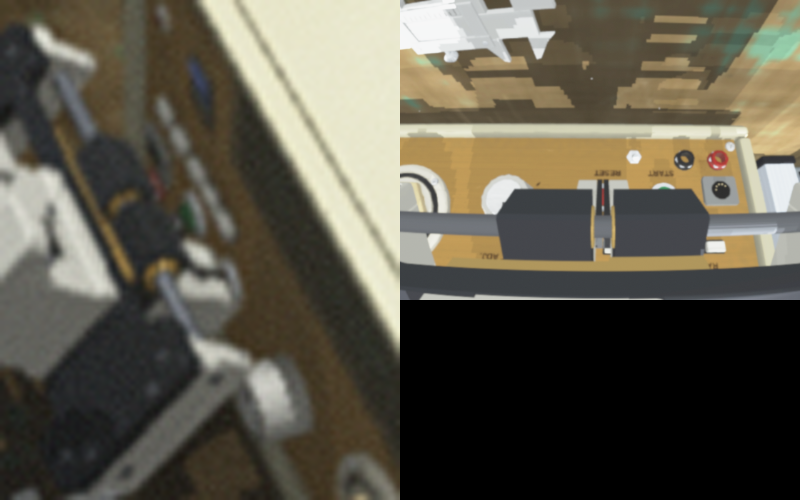

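The wrist view shows the tips centred on the RESET (stop) button, with START clear of them at about (665,187). At 30 N the button is bottomed. I'll retract and flatten the tool.

Call:
jog_arm --targets '[{"dx":5,"dy":0,"dz":-6,"rx":0,"ry":0,"rz":0,"gripper":1},{"dx":14,"dy":0,"dz":-18,"rx":0,"ry":0,"rz":0,"gripper":1},{"dx":22,"dy":0,"dz":-36,"rx":0,"ry":0,"rz":0,"gripper":1},{"dx":22,"dy":0,"dz":-60,"rx":0,"ry":-0.05,"rz":0,"gripper":1},{"dx":22,"dy":0,"dz":-85,"rx":0,"ry":-0.12,"rz":0,"gripper":1},{"dx":20,"dy":0,"dz":-110,"rx":0,"ry":-0.18,"rz":0,"gripper":1},{"dx":15,"dy":0,"dz":-125,"rx":0,"ry":-0.25,"rz":0,"gripper":1},{"dx":10,"dy":0,"dz":-130,"rx":0,"ry":-0.3,"rz":0,"gripper":1}]'

```text
t: 8.35
eef_pos: [0.4279, -0.2321, 0.1653]
ee_rot: [-3.119, 1.142, -3.12]
force: [0.4, -0.4, -1.4]
width: 0.0007
gripper_force: 0.0
```

Run:
```python
from h import *
relf((.48,0.085,.13),25,3)
```

```text
d [  7.4 316.3  39.2] r [-0.05   0.007 -0.013] | tips [ 0.4479 -0.2322  0.1561] z [ 0.909 -0.003 -0.416] F [ 0.4 -0.4 -1.4] q [-1.16  0.17 -0.7  -1.59 -0.98  0.8 ] t 8.35
```

Call:
jog_arm --targets '[{"dx":0,"dy":25,"dz":0,"rx":0,"ry":0,"rz":0,"gripper":1},{"dx":0,"dy":50,"dz":0,"rx":0,"ry":0,"rz":0,"gripper":1},{"dx":0,"dy":75,"dz":0,"rx":0,"ry":0,"rz":0,"gripper":1},{"dx":0,"dy":100,"dz":5,"rx":0,"ry":0,"rz":0,"gripper":1},{"dx":0,"dy":125,"dz":10,"rx":0,"ry":0,"rz":0,"gripper":1},{"dx":0,"dy":150,"dz":15,"rx":0,"ry":0,"rz":0,"gripper":1},{"dx":0,"dy":160,"dz":20,"rx":0,"ry":0,"rz":0,"gripper":1},{"dx":0,"dy":160,"dz":20,"rx":0,"ry":0,"rz":0,"gripper":1}]'

```text
t: 9.02
eef_pos: [0.4464, -0.0697, 0.1534]
ee_rot: [-3.131, 1.136, -3.129]
force: [-0.3, -0.2, -0.6]
width: 0.0008
gripper_force: 0.0
```

Run:
```python
from h import *
relf((.48,0.085,.13),25,3)
```

```text
d [  6.2 153.7  18.6] r [-0.046  0.002 -0.017] | tips [ 0.4663 -0.0697  0.1441] z [ 0.907  0.001 -0.421] F [-0.3 -0.2 -0.6] q [-0.96  0.11 -0.96 -1.89 -0.9   1.05] t 9.0167
```

Run:
```python
from h import *
relf((.53,0.085,.11),25,3)
```

```text
d [  3.3 153.6  72.3] r [-0.046  0.002 -0.017] | tips [ 0.4663 -0.0697  0.1441] z [ 0.907  0.001 -0.421] F [-0.3 -0.2 -0.6] q [-0.96  0.11 -0.96 -1.89 -0.9   1.05] t 9.0167
```

Call:
jog_arm --targets '[{"dx":0,"dy":8,"dz":20,"rx":0,"ry":0,"rz":0,"gripper":1},{"dx":0,"dy":25,"dz":40,"rx":0,"ry":0,"rz":0,"gripper":1},{"dx":1,"dy":50,"dz":55,"rx":-0.01,"ry":0,"rz":0,"gripper":1},{"dx":2,"dy":75,"dz":65,"rx":-0.02,"ry":0,"rz":-0.01,"gripper":1},{"dx":3,"dy":100,"dz":72,"rx":-0.03,"ry":0,"rz":-0.01,"gripper":1},{"dx":3,"dy":125,"dz":72,"rx":-0.04,"ry":0,"rz":-0.02,"gripper":1},{"dx":3,"dy":150,"dz":72,"rx":-0.046,"ry":0,"rz":-0.02,"gripper":1},{"dx":3,"dy":153,"dz":72,"rx":-0.046,"ry":0,"rz":-0.02,"gripper":1}]'

```text
t: 9.68
eef_pos: [0.5255, 0.0681, 0.1463]
ee_rot: [3.126, 1.106, -3.077]
force: [-1.3, -1.3, 0.5]
width: 0.0004
gripper_force: 0.0
```

Run:
```python
from h import *
relf((.57,0.085,.07),25,3)
T=grab('top'); S=grab('side'); W=grab('wrist')
cv2.imwrite('pics/w4.png',np.hstack([cv2.resize(W['frame'],(400,300)),cv2.resize(S['frame'],(400,300))])[:,:,::-1])
for n,f in(('side',S),('top',T)):
    h=cv2.cvtColor(f['frame'],cv2.COLOR_RGB2HSV)
    m=cv2.inRange(h,(0,140,80),(6,255,255))|cv2.inRange(h,(174,140,80),(180,255,255))
    y,x=np.nonzero(m); p=pts(f,np.c_[x,y]); k=(abs(p-[.62,.197,.18])<.03).all(1)
    print(n,k.sum(),np.median(p[k],0).round(4),p[k].min(0).round(4),p[k].max(0).round(4), np.mean(np.c_[x,y][k],0))
```

```text
d [48.4 13.4 53.1] r [ 0.027 -0.028  0.005] | tips [0.5451 0.0697 0.1364] z [ 0.891  0.073 -0.448] F [-1.3 -1.3  0.5] q [-0.52  0.22 -1.02 -2.39 -0.84  1.31] t 9.6833
side 21 [0.6231 0.1965 0.1812] [0.615  0.1878 0.175 ] [0.6277 0.2039 0.1857] [257.47619048 133.0952381 ]
top 23 [0.6207 0.1997 0.1823] [0.6115 0.1924 0.1764] [0.6244 0.2052 0.1879] [209.39130435 197.86956522]
```

View pics/w4.png

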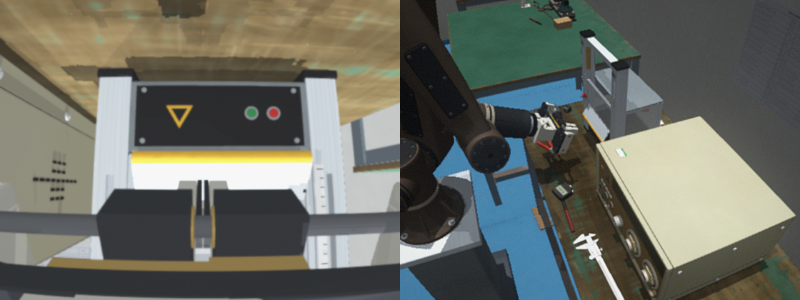

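The wrist view, which is upside down, shows the bar at about (220,157), the apron beyond it, and the closed fingers centred on the bar. The side view shows the hand in front of the enclosure and clear of the nippers. I'll go down to just in front of the bar.

Call:
jog_arm --targets '[{"dx":8,"dy":2,"dz":4,"rx":0,"ry":0,"rz":0,"gripper":1},{"dx":16,"dy":4,"dz":10,"rx":0,"ry":0,"rz":0,"gripper":1},{"dx":24,"dy":6,"dz":18,"rx":0,"ry":0,"rz":0,"gripper":1},{"dx":32,"dy":8,"dz":26,"rx":0.01,"ry":0,"rz":0,"gripper":1},{"dx":40,"dy":10,"dz":36,"rx":0.02,"ry":0,"rz":0,"gripper":1},{"dx":48,"dy":13,"dz":46,"rx":0.027,"ry":-0.01,"rz":0,"gripper":1},{"dx":48,"dy":13,"dz":50,"rx":0.027,"ry":-0.02,"rz":0,"gripper":1},{"dx":48,"dy":13,"dz":50,"rx":0.027,"ry":-0.02,"rz":0,"gripper":1}]'

```text
t: 10.5
eef_pos: [0.5733, 0.0653, 0.0928]
ee_rot: [3.117, 1.097, -3.085]
force: [-0.6, -0.7, -0.4]
width: 0.0004
gripper_force: 0.0
```

Run:
```python
from h import *
relf((.57,0.085,.07),25,3);relf((.614,0.088,.070),25,3)
```

```text
d [ 22.1  20.3 -13.1] r [ 0.028 -0.038  0.001] | tips [0.5928 0.0669 0.0827] z [ 0.887  0.075 -0.456] F [-0.6 -0.7 -0.4] q [-0.5   0.51 -1.01 -2.54 -1.06  1.53] t 10.5
d [ 2.  19.8 26.2] r [ 0.028 -0.038  0.001] | tips [0.5928 0.0669 0.0827] z [ 0.887  0.075 -0.456] F [-0.6 -0.7 -0.4] q [-0.5   0.51 -1.01 -2.54 -1.06  1.53] t 10.5
```

Call:
jog_arm --targets '[{"dx":1,"dy":1,"dz":2,"rx":0,"ry":0,"rz":0,"gripper":1},{"dx":0,"dy":3,"dz":5,"rx":0,"ry":0,"rz":0,"gripper":1},{"dx":-1,"dy":5,"dz":9,"rx":0,"ry":0,"rz":0,"gripper":1},{"dx":-3,"dy":7,"dz":13,"rx":0,"ry":0,"rz":0,"gripper":1},{"dx":-4,"dy":9,"dz":16,"rx":0,"ry":0,"rz":0,"gripper":1},{"dx":-5,"dy":10,"dz":19,"rx":0,"ry":0,"rz":0,"gripper":1},{"dx":-5,"dy":10,"dz":19,"rx":0,"ry":0,"rz":0,"gripper":1},{"dx":-5,"dy":10,"dz":19,"rx":0,"ry":0,"rz":0,"gripper":1}]'

```text
t: 11.17
eef_pos: [0.5909, 0.0789, 0.0917]
ee_rot: [3.123, 1.1, -3.077]
force: [-0.3, 0.3, -0.8]
width: 0.0005
gripper_force: 0.0
```

Run:
```python
from h import *
relf((.614,0.078,.085),27,4);relf((.614,0.078,.165),27,4)
```

```text
d [-4.5 -2.5  1.5] r [ 0.014  0.001 -0.002] | tips [0.6104 0.0806 0.0817] z [ 0.888  0.076 -0.453] F [-0.3  0.3 -0.8] q [-0.44  0.52 -0.99 -2.6  -1.05  1.53] t 11.1667
d [-75.8  -1.8 -34.8] r [ 0.014  0.001 -0.002] | tips [0.6104 0.0806 0.0817] z [ 0.888  0.076 -0.453] F [-0.3  0.3 -0.8] q [-0.44  0.52 -0.99 -2.6  -1.05  1.53] t 11.1667
```

Call:
jog_arm --targets '[{"dx":-4,"dy":0,"dz":-2,"rx":0,"ry":0,"rz":0,"gripper":1},{"dx":-8,"dy":0,"dz":-4,"rx":0,"ry":0,"rz":0,"gripper":1},{"dx":-12,"dy":0,"dz":-6,"rx":0,"ry":0,"rz":0,"gripper":1},{"dx":-16,"dy":0,"dz":-8,"rx":0,"ry":0,"rz":0,"gripper":1},{"dx":-20,"dy":0,"dz":-9,"rx":0,"ry":0,"rz":0,"gripper":1},{"dx":-24,"dy":0,"dz":-11,"rx":0,"ry":0,"rz":0,"gripper":1},{"dx":-28,"dy":0,"dz":-13,"rx":0,"ry":0,"rz":0,"gripper":1},{"dx":-32,"dy":0,"dz":-15,"rx":0,"ry":0,"rz":0,"gripper":1}]'

```text
t: 11.83
eef_pos: [0.5905, 0.0785, 0.1262]
ee_rot: [3.121, 1.096, -3.079]
force: [-5.2, -1.3, -3.5]
width: 0.0004
gripper_force: 3.0
```

```bash
cat >> h.py <<'E'
def bar():
    for n in('side','top'):
        f=grab(n); h=cv2.cvtColor(f['frame'],cv2.COLOR_RGB2HSV)
        y,x=np.nonzero(cv2.inRange(h,(18,140,90),(32,255,255))); p=pts(f,np.c_[x,y])
        k=(abs(p[:,0]-.61)<.03)&(abs(p[:,1]-.1)<.1)&(p[:,2]>.09)&(p[:,2]<.25)
        m=cv2.inRange(h,(0,140,80),(6,255,255))|cv2.inRange(h,(174,140,80),(180,255,255))
        y2,x2=np.nonzero(m); q=pts(f,np.c_[x2,y2]); j=(abs(q-[.62,.197,.18])<.03).all(1)
        print(n,'bar',k.sum(),np.median(p[k],0).round(4),'left part',np.median(p[k&(p[:,1]>.14)],0).round(4),'ptr',j.sum(),np.median(q[j],0).round(4))
E
python3 - <<'E'
from h import *
bar(); relf((.614,0.078,.165),27,4)
E
```

```text
side bar 101 [0.6133 0.0803 0.1336] left part [0.608  0.1641 0.1338] ptr 22 [0.6226 0.1956 0.1807]
top bar 104 [0.6103 0.0989 0.1354] left part [0.6055 0.158  0.1357] ptr 22 [0.6207 0.1985 0.1804]
d [-44.1  -1.8 -18.6] r [ 0.014 -0.001 -0.002] | tips [0.6104 0.0802 0.1172] z [ 0.887  0.076 -0.455] F [-5.6 -2.7 -1.1] q [-0.42  0.35 -0.94 -2.54 -0.86  1.38] t 11.9333
```

Call:
jog_arm --targets '[{"dx":-4,"dy":0,"dz":-2,"rx":0,"ry":0,"rz":0,"gripper":1},{"dx":-9,"dy":0,"dz":-4,"rx":0,"ry":0,"rz":0,"gripper":1},{"dx":-14,"dy":0,"dz":-7,"rx":0,"ry":0,"rz":0,"gripper":1},{"dx":-19,"dy":0,"dz":-9,"rx":0,"ry":0,"rz":0,"gripper":1},{"dx":-24,"dy":0,"dz":-12,"rx":0,"ry":0,"rz":0,"gripper":1},{"dx":-29,"dy":0,"dz":-14,"rx":0,"ry":0,"rz":0,"gripper":1},{"dx":-33,"dy":0,"dz":-16,"rx":0,"ry":0,"rz":0,"gripper":1},{"dx":-36,"dy":0,"dz":-18,"rx":0,"ry":0,"rz":0,"gripper":1}]'

```text
t: 12.6
eef_pos: [0.5908, 0.0784, 0.1668]
ee_rot: [3.123, 1.098, -3.077]
force: [-3.0, 2.6, -2.2]
width: 0.0002
gripper_force: 2.2
```

Run:
```python
from h import *
bar(); relf((.614,0.078,.165),27,4)
a=[]
for n,(y,x) in(('side',(100,230)),('top',(160,185))):
    f=pickle.load(open(f'pics/{n}.pkl','rb')); a.append(cv2.resize(f['frame'][y:y+75,x:x+100],None,fx=4,fy=4,interpolation=2))
cv2.imwrite('pics/c5.png',np.hstack(a)[:,:,::-1])
```

```text
side bar 100 [0.6135 0.0818 0.1743] left part [0.6088 0.1611 0.1748] ptr 7 [0.6192 0.1994 0.1815]
top bar 112 [0.61   0.0979 0.1757] left part [0.6053 0.1579 0.1748] ptr 22 [0.6207 0.1987 0.1811]
d [-7.9 -2.  -0.7] r [ 0.014  0.    -0.002] | tips [0.6108 0.0801 0.1576] z [ 0.888  0.076 -0.454] F [-6.9 -0.4 -0.9] q [-0.36  0.18 -0.85 -2.44 -0.64  1.18] t 12.7
```

View pics/c5.png

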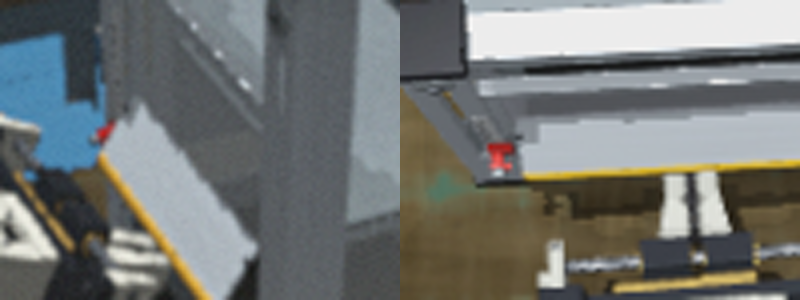

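The side crop shows the bar's left end at crop (103,155), just below the red pointer at (105,133). In the top crop the red pointer is at (500,157). By the depth maps the bar has risen about 67 mm. I'll triangulate the pointer independently across the two views, using the saved pixel centroids, and run the bar's left end as a control.

Run:
```python
from h import *
S=pickle.load(open('pics/side.pkl','rb'));T=pickle.load(open('pics/top.pkl','rb'))
def tri(a,b):
    (o1,d1),(o2,d2)=rays(S,[a]),rays(T,[b]); d1=d1[0];d2=d2[0]
    t=np.linalg.lstsq(np.c_[d1,-d2],o2-o1,rcond=None)[0]; p,q=o1+t[0]*d1,o2+t[1]*d2
    return ((p+q)/2).round(4),np.linalg.norm(p-q).round(4)
print('ptr',tri((257.5,133.1),(209.4,197.9)))
for n,f in(('side',S),('top',T)):
    im=f['frame'].astype(int); r=im[...,0]-im[...,1:].max(2)
    y,x=np.nonzero(r>50); p=pts(f,np.c_[x,y]); k=(abs(p-[.62,.197,.18])<.03).all(1)
    o=np.argsort(p[k][:,0]); print(n); print(np.c_[np.c_[x,y][k],r[y,x][k],(p[k]*1e3).round(0)][o].astype(int).tolist())
```

```text
ptr (array([0.6215, 0.1989, 0.1783]), np.float64(0.0033))
side
[[254, 133, 53, 613, 198, 182], [255, 134, 83, 615, 195, 180], [255, 133, 147, 615, 195, 183], [255, 132, 79, 616, 199, 183], [256, 134, 57, 618, 195, 179], [256, 133, 126, 619, 199, 179], [256, 132, 114, 620, 202, 181], [257, 132, 101, 622, 200, 182], [257, 131, 85, 623, 202, 183]]
top
[[211, 202, 53, 610, 196, 173], [208, 201, 116, 611, 202, 183], [209, 201, 112, 612, 200, 182], [210, 201, 114, 612, 197, 180], [212, 201, 115, 612, 193, 178], [211, 201, 128, 613, 196, 174], [208, 200, 108, 614, 202, 183], [210, 200, 118, 614, 197, 180], [209, 200, 138, 614, 200, 179], [210, 199, 122, 617, 197, 181], [208, 199, 130, 617, 203, 180], [209, 199, 142, 617, 200, 178], [209, 198, 136, 619, 200, 181], [208, 198, 132, 620, 203, 179], [210, 198, 115, 620, 198, 177], [210, 197, 116, 620, 197, 190], [207, 197, 106, 621, 204, 186], [211, 197, 118, 621, 195, 185], [212, 197, 108, 622, 192, 182], [209, 197, 118, 622, 200, 181], [208, 197, 118, 622, 203, 181], [208, 196, 118, 623, 202, 187], [209, 196, 119, 623, 200, 186], [211, 196, 119, 624, 195, 186], [210, 196, 120, 624, 197, 183], [212, 196, 104, 624, 193, 182], [207, 196, 119, 625, 205, 179]]
```

Call:
jog_arm --targets '[{"dx":-2,"dy":0,"dz":-1,"rx":0,"ry":0,"rz":0,"gripper":1},{"dx":-4,"dy":0,"dz":-2,"rx":0,"ry":0,"rz":0,"gripper":1},{"dx":-5.5,"dy":0,"dz":-2.5,"rx":0,"ry":0,"rz":0,"gripper":1},{"dx":-6.5,"dy":0,"dz":-3.5,"rx":0,"ry":0,"rz":0,"gripper":1},{"dx":-7,"dy":0,"dz":-3.5,"rx":0,"ry":0,"rz":0,"gripper":1},{"dx":-7,"dy":0,"dz":-3.5,"rx":0,"ry":0,"rz":0,"gripper":1},{"dx":-7,"dy":0,"dz":-3.5,"rx":0,"ry":0,"rz":0,"gripper":1},{"dx":-7,"dy":0,"dz":-3.5,"rx":0,"ry":0,"rz":0,"gripper":1}]'

```text
t: 13.37
eef_pos: [0.5914, 0.0783, 0.1744]
ee_rot: [3.122, 1.098, -3.078]
force: [-7.8, 1.2, -0.2]
width: 0.0002
gripper_force: 2.8
```

Run:
```python
from h import *
bar(); relf((.614,0.078,.165),27,4)
```

```text
side bar 99 [0.6138 0.0695 0.1826] left part [0.6083 0.1581 0.1834] ptr 2 [0.6169 0.2008 0.1805]
top bar 112 [0.6093 0.1064 0.1833] left part [0.606  0.1661 0.1832] ptr 22 [0.6208 0.1986 0.1818]
d [-1.9 -1.9  2.3] r [ 0.014 -0.001 -0.003] | tips [0.6109 0.08   0.1644] z [ 0.887  0.076 -0.455] F [-7.5  1.2 -0.6] q [-0.35  0.15 -0.83 -2.41 -0.6   1.13] t 13.4667
```

Call:
jog_arm --targets '[{"dx":4,"dy":0,"dz":2,"rx":0,"ry":0,"rz":0,"gripper":1},{"dx":9,"dy":0,"dz":4,"rx":0,"ry":0,"rz":0,"gripper":1},{"dx":14,"dy":0,"dz":6,"rx":0,"ry":0,"rz":0,"gripper":1},{"dx":18,"dy":0,"dz":0,"rx":0,"ry":0,"rz":0,"gripper":1},{"dx":22,"dy":0,"dz":-10,"rx":0,"ry":0,"rz":0,"gripper":1},{"dx":26,"dy":0,"dz":-20,"rx":0,"ry":0,"rz":0,"gripper":1},{"dx":30,"dy":0,"dz":-30,"rx":0,"ry":0,"rz":0,"gripper":1},{"dx":30,"dy":0,"dz":-30,"rx":0,"ry":0,"rz":0,"gripper":1}]'

```text
t: 14.13
eef_pos: [0.5498, 0.075, 0.1622]
ee_rot: [3.124, 1.1, -3.077]
force: [0.0, 1.1, 0.3]
width: 0.0003
gripper_force: 0.0
```

Run:
```python
from h import *
bar(); relf((.614,0.078,.165),27,4)
a=[]
for n,(y,x) in(('side',(100,230)),('top',(160,185))):
    f=pickle.load(open(f'pics/{n}.pkl','rb')); a.append(cv2.resize(f['frame'][y:y+75,x:x+100],None,fx=4,fy=4,interpolation=2))
cv2.imwrite('pics/c6.png',np.hstack(a)[:,:,::-1])
```

```text
side bar 106 [0.6133 0.0725 0.1827] left part [0.6084 0.1603 0.1833] ptr 2 [0.6161 0.1983 0.1823]
top bar 120 [0.6094 0.094  0.1828] left part [0.6061 0.1648 0.1829] ptr 22 [0.6213 0.1986 0.1819]
d [-30.2  -1.   32.3] r [ 0.012  0.002 -0.003] | tips [0.5716 0.076  0.1528] z [ 0.889  0.075 -0.452] F [-0.7  0.1  0.3] q [-0.43  0.15 -0.93 -2.4  -0.7   1.19] t 14.2333
```

View pics/c6.png

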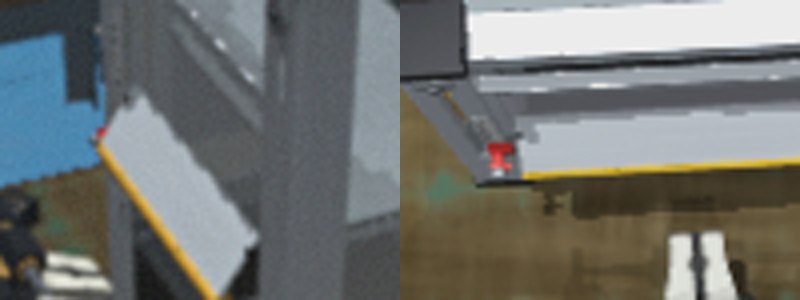

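The window stands free: the bar's axis is at about 0.179 and level with the pointer, which hasn't moved, and the side crop shows the bar end at the pointer near (102,140). The fingers are 30 mm clear, so I'm handing in.

```bash
python3 -c "
from station import arm
print(arm.job_done())"
```

```text
the job is handed in; nothing more can be done
None
```

I handed the job in at about 14 s, but the hand-in returned no verdict. The stop button was pressed fully in and released with the window shut. The window now stands with its yellow bar about level with the red pointer (both near 0.18 m, to about 2–3 mm), and the robot is touching nothing.

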